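# Twist-lock a spool spindle into its sloping stand

### The job

Take the spare spool spindle out of the parking block and fit it to the empty spool stand: pass its T-foot through the slot in the sloping top until the flange sits on the plate, then turn it a quarter turn so that the T-bar stands square across the slot behind the plate and holds the spindle there. Let go of it, and leave the cone adaptor, the scraper and the jar where they are.

Things in the scene. Friction and masses are not known exactly. Their poses are not given: they have to be found in the camera images.
- spindle_wing (a point): Centre of the grip wing at the free end of the loose grey spindle (127 mm long, about 160 g). Wing: 42 mm wide (x) x 14 mm thick (y) x 38 mm tall (z), nothing beside it. z runs along the spindle from T-bar to wing, straight up at the start; the T-bar is parallel to the wing's width (x). It stands in one of the block's pockets, flange on the block, wing centre 138 mm above the table.
- spindle_flange (a point): Same axes; centre of the underside of the spindle's flange, the face that must sit on the plate, 93 mm below the wing's centre along the spindle. Flange 64 mm diameter x 8 mm; above it the round barrel, 44 mm diameter x 66 mm, then the wing; below it the neck and T-bar. In the pocket it has 2 mm of play sideways.
- spindle_foot (a point): Same axes; nose (lowest point) of the T-bar, 16.5 mm below the flange's underside. T-bar 46 mm long (x) x 11 mm wide (y) x 10.5 mm deep, rounded nose, flat upper side that bears on the back of the plate. Between it and the flange is a neck 11 mm diameter x 6 mm. The T-bar can be turned either way and either way round.
- slot (a point): Centre of the empty stand's slot, on the upper face of its sloping plate, 102 mm above the table. z: the plate's outward normal, leaning 35 degrees from vertical towards the robot; y: along the slot (level); x: up the slope. Slot 52 mm (y) x 15 mm (x) through a plate 4 mm thick, 130 mm (x) by 120 mm (y): the locked spindle has 2 mm of play. White bent sheet steel, fixed.
- stand_used: The other, identical stand on the same dark wooden board (230 x 400 x 18 mm), 200 mm beside the empty one (either side), with a spindle already locked in it that carries a cardboard spool 160 mm diameter x 52 mm on its sloping top; its wing reaches about 198 mm above the table. Origin under the middle of the stand, on the board's top face. Fixed.
- block: Black parking block, 190 mm (its x) x 95 mm (y) x 45 mm high, fixed to the table to the left or right of the stands; origin at the centre of its underside. Two round pockets 52 mm wide, 47.5 mm either side of the centre along x: one holds the spindle, the other the cone adaptor.
- adaptor_mid (a point): Middle of the grey cone-shaped hub adaptor in the block's other pocket (flange 64 mm diameter, 45 mm tall above the block, no wing). Bystander.
- scraper: Print scraper with a wooden handle, 170 mm long, origin at the middle of its underside, lying in the black tool tray (210 x 130 x 30 mm) on the side away from the block. Bystander.
- jar_mid (a point): Middle of a small jar with a steel cap (42 mm diameter, 50 mm tall) in the same tray. Bystander.
There are look-alikes about, which are no part of the job. Leave any orange look-alike of the part that bears spindle_wing alone.

How it is judged:
By the outcome, as a careful person would: the job done as asked, in the order asked, and still so for the second after the job is handed in, with the robot touching nothing.
It also fails if it takes over 54 s, if anything falls off the work surface, if the arm or the gripper's body presses on something with over 40 N, if the wrist force passes 120 N, or if a joint passes its speed limit or range.

### The arm

A 6-joint arm with a two-finger parallel gripper is mounted at the origin on the work surface. World frame = base frame: x ahead of the robot, y to its left, z up, the work surface at z = 0. Lengths are in mm, angles in rad, forces in N, time in s.
With the tool pointing down it reaches from about 275 to 825 mm from the base axis. Payload 4.9 kg.
Tool frame: the origin (TCP) lies at the very end of the fingers, on their centre line; the grasp point (between the pads) lies 19 mm behind it; z points along the fingers, y is the line along which they close (so a half turn about z gives the same grasp; the last joint's range is limited). The gripper opens to 85 mm and grips with 20 to 120 N. Pads are 22 mm wide; open, the fingers measure 114 mm over their backs; the gripper's body (76 mm by 85 mm) begins 54 mm behind the grasp point. The pads swing forward as they close: fully open they stand 13 mm farther back than shut.
Start: joints at [-1.305, 0.326, -0.193, 1.052, 0, 1.437], TCP at [214.092, -506.639, 231.281] pointing down, gripper open.
Joint ranges: [-2.65, 2.65], [-0.97, 1.79], [-1.3, 1.35], [-1.93, 2.1], [-1.47, 1.37], [-3.14, 3.14]. Speed limits (rad/s): [2.57, 2.57, 3.14, 3.14, 3.14, 3.14].

### API

Orientations are given as [roll, pitch, yaw] about the fixed x, y, z axes, in that order (R = Rz(yaw) Ry(pitch) Rx(roll)).
In Python, from bench import bot, solve_ik, imaging gives the robot as it stands. Calls block until the motion is done:
- bot.move_ptp(position, orientation): joint-space move of the TCP to a pose.
- bot.movel(position, rot=None, max_speed=150, threshold=None): straight line of the TCP; rot=None keeps the orientation; max_speed is the mean speed in mm/s. With threshold (N) it stops when the force on the tool has changed by that much, and returns True; else False.
- bot.move_j(angles): joint-space move.
- bot.grip(opening, effort=None): opening from 0.0 (shut) to 1.0 (fully open); effort is the grip in N (None keeps the last); returns when the fingers have stopped.
- bot.dwell(seconds).
- solve_ik(position, orientation): joint angles nearest the present ones, or None.
- bot.get_state(): the state.
- imaging.capture(name): name is "scene" or "top"; returns the picture (420x560x3 uint8, blue, green, red); there is no depth.
- imaging.camera_model(name): a dict with "K" (3x3 intrinsics, pixels), "k1" (the pictures are not rectified: a ray, as slopes to the right and down, at radius r is drawn at 1 + k1 r^2 times it, then the intrinsics apply), "position" and "rotation" of the camera in the world. Camera axes: x right, y up, looking along -z (the intrinsics and any distortion apply to the point x, -y, -z); pixel columns grow to the right and rows downward; lengths in mm; the calibration is good to about 2 mm. A picture is of the moment at which its call begins. camera_model takes no time and is no camera call.
A pose or a line that the arm cannot do raises bot.IKError and nothing moves.
- bot.sign_off(): hands the job in; it is judged then, once.
The state is a dict: "t": time; "qpos": joint angles; "joint_velocities": joint speeds; "effort": joint torques, N m; "tcp_pos": TCP position; "orientation": TCP orientation; "contact_force": force on the tool from outside, world axes, zero at the start; "wrist_torque": the same for the moment, N m; "opening": opening from 0.0 (shut) to 1.0 (fully open); "gripper_force": force on a finger pad.
Only numpy, scipy, OpenCV 4.12 (cv2) and the standard library are available. Lean on these libraries where they do the work, as an engineer would, in place of code of your own. Each camera call takes 0.05 s, during which the arm holds its last target. There are 200 camera calls.

## Working session

There is one attempt and no reset: what is moved stays moved. The work goes in short steps, each a Python script; the robot and the scene stay as the last script left them, time stands still between calls to the robot, and variables do not carry over. Pictures are saved under pics/ and viewed, at most 10 in all, crops included, and the job is handed in when it is done.

```bash
mkdir -p pics; python3 - <<'E'
from bench import bot, imaging
import cv2
for n in("scene","top"):
    cv2.imwrite(f"pics/{n}0.png",imaging.capture(n)); m=imaging.camera_model(n)
    print(n,m)
E
```

```text
scene {'K': array([[399.31083271,   0.        , 273.33370297],
       [  0.        , 399.31083271, 203.53588132],
       [  0.        ,   0.        ,   1.        ]]), 'k1': -0.047083494373711406, 'position': array([1168.35369239, -258.19586348,  713.15262756]), 'rotation': array([ 0.89346338, -0.01772555,  1.20813008])}
top {'K': array([[389.09717083,   0.        , 279.49925544],
       [  0.        , 389.09717083, 208.47516126],
       [  0.        ,   0.        ,   1.        ]]), 'k1': -0.06611842316090771, 'position': array([320.69687432,  17.91584353, 974.65746208]), 'rotation': array([ 0.19062981, -0.00821587, -1.54365213])}
```

View pics/scene0.png

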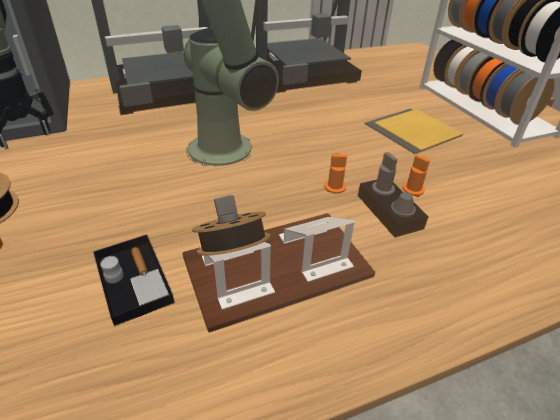

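View pics/top0.png

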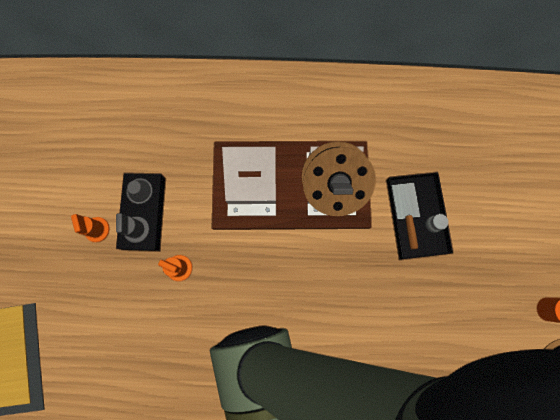

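The grey spindle in the block is at top px ~(130,226), scene ~(387,172). The orange look-alikes are at top (90,228) and (178,267), scene (417,175) and (337,172). The grey one fits because it stands in a pocket beside the cone adaptor at top (139,190). I'll confirm this in an enlarged crop.

```bash
cat > h.py <<'E'
import numpy as np, cv2
from scipy.spatial.transform import Rotation as R
from bench import bot, solve_ik, imaging
M={n:imaging.camera_model(n) for n in("scene","top")}
def proj(n,P):
    m=M[n]; p=(np.atleast_2d(P)-m["position"])@R.from_euler("xyz",m["rotation"]).as_matrix()
    s=np.c_[p[:,0],-p[:,1]]/-p[:,2:]; s=s*(1+m["k1"]*(s**2).sum(1,keepdims=True))
    return s@m["K"][:2,:2].T+m["K"][:2,2]
def ray(n,uv):
    m=M[n]; d=(np.array(uv,float)-m["K"][:2,2])/m["K"][0,0]; s=d.copy()
    for _ in range(20): s=d/(1+m["k1"]*(s@s))
    return m["position"], R.from_euler("xyz",m["rotation"]).apply([s[0],-s[1],-1])
def onz(n,uv,z):
    o,d=ray(n,uv); return o+d*(z-o[2])/d[2]
def tri(a,b):
    A=[];y=[]
    for n,uv in(("scene",a),("top",b)):
        o,d=ray(n,uv); d=d/np.linalg.norm(d); Q=np.eye(3)-np.outer(d,d); A.append(Q); y.append(Q@o)
    return np.linalg.lstsq(np.vstack(A),np.hstack(y),rcond=None)[0]
def crop(img,x,y,w,h,s): return cv2.resize(img[y:y+h,x:x+w],None,fx=s,fy=s,interpolation=cv2.INTER_CUBIC)
E
python3 - <<'E'
from h import *
s=cv2.imread("pics/scene0.png");t=cv2.imread("pics/top0.png")
a=np.hstack([crop(t,105,165,80,60+30,5)[:, :400],crop(s,350,145,80,90,5)])
cv2.imwrite("pics/c1.png",a)
b=np.hstack([crop(t,210,135,80,90,5),crop(s,277,205,80,90,5)])
cv2.imwrite("pics/c2.png",b)
E
```

```text
(no output)
```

View pics/c1.png

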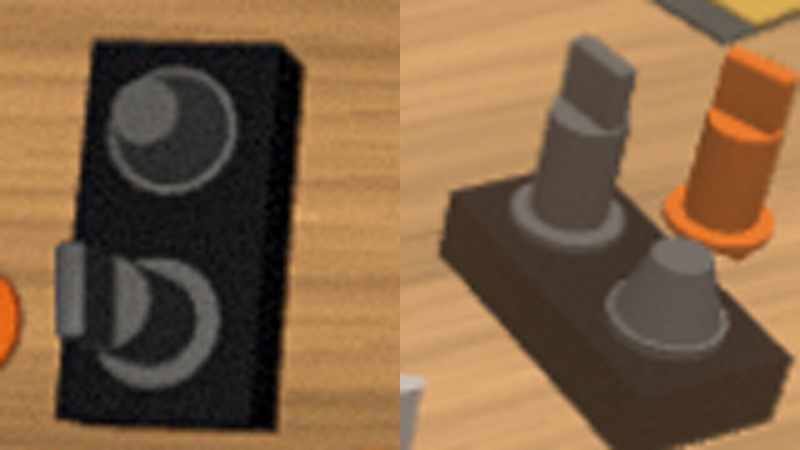

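View pics/c2.png

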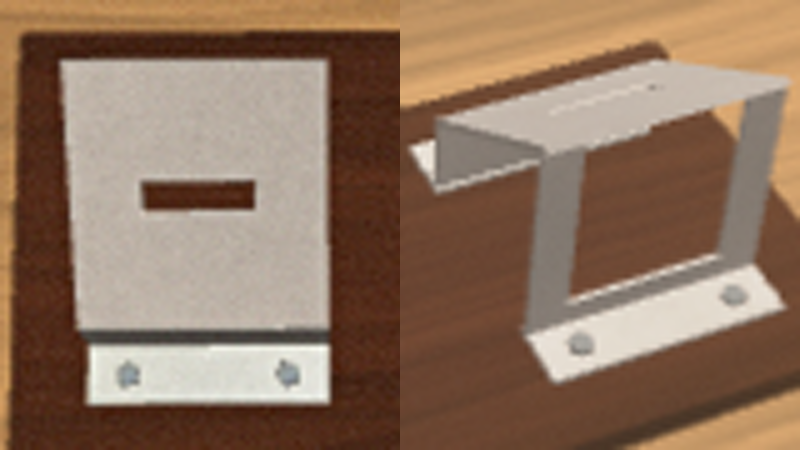

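The crop confirms it: the grey winged spindle is in the block. In the top crop its wing top spans (58..84, 241..338) and its flange is centred at (154,323). The slot in the top crop runs from (142,181) to (255,210). Next I'll fit the poses.

```bash
cat > fit.py <<'E'
from h import *
from scipy.optimize import least_squares
T=lambda a:np.array(a)/5+[105-.4,165-.4]; S=lambda a:np.array(a)/5+[350-.4,145-.4]
T2=lambda a:np.array(a)/5+[210-.4,135-.4]; S2=lambda a:np.array(a)/5+[277-.4,205-.4]
# stand
tp=T2([(60,60),(328,60),(328,330),(77,330),(142,181),(255,181),(255,210),(142,210)])
sp=S2([(37,118),(147,152),(390,80)])
P=np.array([(65,60,0),(65,-60,0),(-65,-60,0),(-65,60,0),(7.5,26,0),(7.5,-26,0),(-7.5,-26,0),(-7.5,26,0)],float)
def RS(yaw): return R.from_euler("zy",[yaw,-np.radians(35)])
def f(p):
    W=RS(p[2]).apply(P)+[p[0],p[1],102]
    return np.r_[(proj("top",W)-tp).ravel(),(proj("scene",W[[2,1,0]])-sp).ravel()]
r=least_squares(f,[430,60,0]); print("stand",r.x,r.fun.round(1))
tw=T([(60,243),(84,241),(84,336),(58,338)]); fl=T([(154.5,323)]); ad=T([(171.5,130)])
A=onz("top",fl[0],53);B=onz("top",ad[0],53); print("flange",A,"adaptor",B)
Q=np.array([(21,7,19),(21,-7,19),(-21,-7,19),(-21,7,19)],float)
sw=S([(175,36),(234,70)])
def g(p):
    W=R.from_euler("z",p[2]).apply(Q)+[p[0],p[1],138]
    return np.r_[(proj("top",W)-tw).ravel(),(proj("top",[p[0],p[1],53])-fl).ravel()]
q=least_squares(g,[A[0],A[1],0]); print("spindle",q.x,q.fun.round(1))
W=R.from_euler("z",q.x[2]).apply(Q)+[q.x[0],q.x[1],138]
print("scene pred wing",(proj("scene",W)-[350-.4,145-.4])*5, (proj("scene",[q.x[0],q.x[1],53])-[350-.4,145-.4])*5)
E
python3 fit.py
```

```text
stand [5.69047427e+02 8.83867596e+01 3.14458445e-02] [-0.1  0.1 -0.6 -0.1 -0.1 -0.9 -0.  -0.9 -0.3  0.1 -0.5 -0.  -0.3  0.3
  0.   0.4 -0.8  0.4 -0.9 -0.9 -0.4  0.6]
flange [438.05607505 359.69436844  53.        ] adaptor [533.36924158 360.53376319  53.        ]
spindle [4.38203002e+02 3.58861093e+02 9.41735870e-02] [-0.9 -0.2  0.7 -0.2  0.6  0.2 -0.7  0.2  0.3 -0. ]
scene pred wing [[235.10553157  71.2993246 ]
 [214.19875557  77.23709422]
 [163.66823744  38.58031215]
 [184.27740716  32.98746679]] [[162.55742294 212.42607676]]
```

```bash
cat >> h.py <<'E'
UP=4  # grasp point above wing centre
def RS(yaw): return R.from_euler("zy",[yaw,-np.radians(35)])
FLIP=R.from_euler("x",np.pi)
def pose(rsp,flange,k=0,up=UP):
    """tool pose for a spindle frame rsp with its flange underside at flange"""
    rt=rsp*FLIP*R.from_euler("z",k*np.pi)
    return np.array(flange)+rsp.apply([0,0,93+up-19]), rt.as_euler("xyz")
E
python3 - <<'E'
from h import *
rs=RS(.0314); n=rs.apply([0,0,1]); sl=np.array([569,88.4,102.])
for k in (0,1):
  print("grasp",k,[None if (q:=solve_ik(*pose(R.from_euler("z",.094),[438.2,358.9,45+h],k))) is None else q for h in(0,80)])
  for a in(-90,0,90,180):
    print(k,a,[None if (q:=solve_ik(*pose(rs*R.from_euler("z",a,degrees=True),sl+n*h,k))) is None else np.round(q,2) for h in(0,60)])
E
```

```text
grasp 0 [array([ 0.55593079,  0.44939308, -0.30307468,  0.81832856,  0.        ,
       -2.67966186]), array([ 0.55593079,  0.3761718 , -0.19425467,  1.00036986,  0.        ,
       -2.67966186])]
0 -90 [array([ 0.04,  0.04, -0.99, -0.07, -0.02, -1.57]), array([ 0.05, -0.12, -0.97,  0.11, -0.03, -1.56])]
0 0 [array([ 0.04,  0.04, -0.99, -0.07, -0.02, -3.14]), array([ 0.05, -0.12, -0.97,  0.11, -0.03, -3.13])]
0 90 [array([ 0.04,  0.04, -0.99, -0.07, -0.02,  1.57]), array([ 0.05, -0.12, -0.97,  0.11, -0.03,  1.58])]
0 180 [array([ 0.04,  0.04, -0.99, -0.07, -0.02,  0.  ]), array([ 0.05, -0.12, -0.97,  0.11, -0.03,  0.01])]
grasp 1 [array([ 5.55930790e-01,  4.49393081e-01, -3.03074681e-01,  8.18328564e-01,
       -4.44089210e-16,  4.61930790e-01]), array([ 5.55930790e-01,  3.76171799e-01, -1.94254670e-01,  1.00036986e+00,
       -4.44089210e-16,  4.61930790e-01])]
1 -90 [array([ 0.04,  0.04, -0.99, -0.07, -0.02,  1.57]), array([ 0.05, -0.12, -0.97,  0.11, -0.03,  1.58])]
1 0 [array([ 0.04,  0.04, -0.99, -0.07, -0.02,  0.  ]), array([ 0.05, -0.12, -0.97,  0.11, -0.03,  0.01])]
1 90 [array([ 0.04,  0.04, -0.99, -0.07, -0.02, -1.57]), array([ 0.05, -0.12, -0.97,  0.11, -0.03, -1.56])]
1 180 [array([ 0.04,  0.04, -0.99, -0.07, -0.02, -3.14]), array([ 0.05, -0.12, -0.97,  0.11, -0.03, -3.13])]
```

```bash
python3 - <<'E'
from h import *
st=bot.get_state()
bot.movel(st["tcp_pos"]+np.array([0,0,90]),max_speed=250)
r=R.from_euler("z",.094); F=np.array([438.2,358.9,45.])
bot.move_ptp(*pose(r,F+[0,0,110],1))
bot.grip(.55,40)
print(bot.movel(pose(r,F+[0,0,5],1)[0],max_speed=120,threshold=12), bot.movel(pose(r,F,1)[0],max_speed=40,threshold=12))
s=bot.get_state(); print(s["t"],s["tcp_pos"],s["contact_force"],s["opening"])
i=imaging.capture("scene");j=imaging.capture("top")
cv2.imwrite("pics/g1.png",np.hstack([crop(j,85,165,100,110,4),crop(i,340,110,100,110,4)]))
E
```

```text
False False
5.5167 [438.18177454 358.91698775 123.10520614] [-0.66677527  0.36432988  0.38159257] 0.5455598544933644
```

View pics/g1.png

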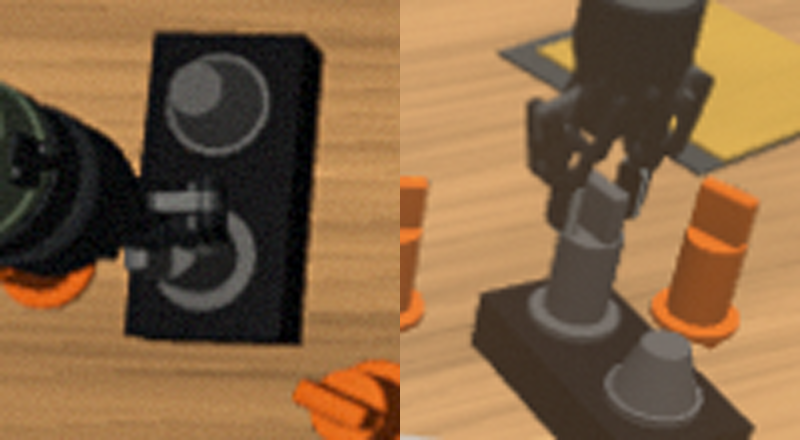

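The fingers straddle the grey wing, seen at scene crop (600,205). I'll close gently and check the side force.

```bash
python3 - <<'E'
from h import *
def p(): s=bot.get_state(); print(round(s["t"],2),s["tcp_pos"].round(1),s["contact_force"].round(1),s["wrist_torque"].round(2),round(s["opening"],3),s["gripper_force"]); return s
bot.grip(0.0,25); s=p()
E
```

```text
6.01 [438.1 358.8 122.9] [-0.4  0.6 -1.4] [-0.01 -0.   -0.01] 0.159 29.500767588615417
```

```bash
python3 - <<'E'
from h import *
bot.grip(0.0,90)
r=R.from_euler("z",.094); F=np.array([438.2,358.9,45.])
bot.movel(pose(r,F+[0,0,130],1)[0],max_speed=150)
rs=RS(.0314); n=rs.apply([0,0,1]); sl=np.array([569,88.4,102.])
ri=rs*R.from_euler("z",-90,degrees=True)
bot.move_ptp(*pose(ri,sl+n*100,1))
p,o=pose(ri,sl+n*35,1); bot.movel(p,max_speed=120,threshold=12)
s=bot.get_state(); print(s["t"],s["tcp_pos"]-p,s["contact_force"],s["opening"])
i=imaging.capture("scene");j=imaging.capture("top")
cv2.imwrite("pics/i1s.png",i);cv2.imwrite("pics/i1t.png",j)
cv2.imwrite("pics/i1.png",np.hstack([crop(j,205,130,80,100,5),crop(i,277,190,80,100,5)]))
# predicted spindle features
for nm,P in(("foot ends",[[23,0,-14],[-23,0,-14]]),("flange rim +-x",[[32,0,0],[-32,0,0]]),("flange top y",[[0,32,8],[0,-32,8]])):
    W=ri.apply(np.array(P,float))+sl+n*35
    print(nm,((proj("top",W)-[204.6,129.6])*5).round(),((proj("scene",W)-[276.6,189.6])*5).round()+[400,0])
E
```

```text
8.9833 [ 0.18109303  0.46878639 -0.05826906] [ 0.03500452 -0.52508722 -2.22017108] 0.1514485033669553
foot ends [[269. 237.]
 [168. 237.]] [[549. 144.]
 [639. 122.]]
flange rim +-x [[287. 247.]
 [145. 247.]] [[526. 118.]
 [651.  88.]]
flange top y [[212. 184.]
 [217. 320.]] [[617.  89.]
 [557.  83.]]
```

View pics/i1.png

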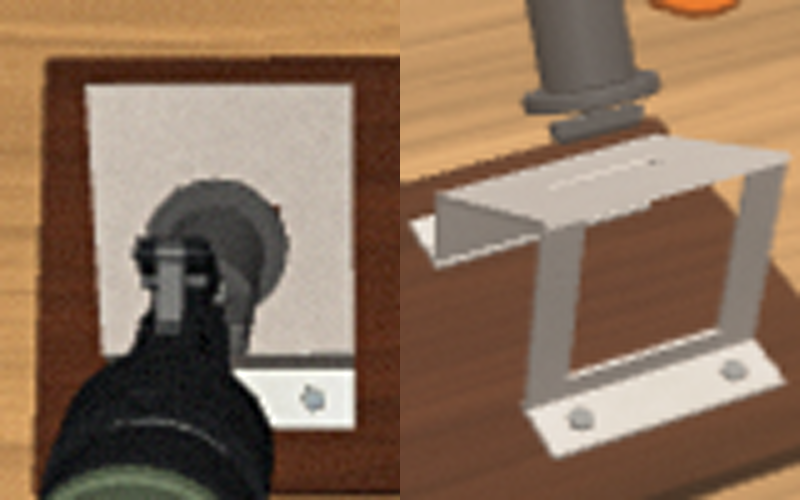

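The spindle hovers over the slot. In the scene crop the T-bar runs (551,132)-(643,118) and the slot (551,190)-(660,161). I'll overlay the model to check tilt and offset.

```bash
cat > ov.py <<'E'
from h import *
def overlay(i,j,ri,fl,rs,sl,name):
    a=np.linspace(0,2*np.pi,60); c=lambda rad,z:np.c_[rad*np.cos(a),rad*np.sin(a),0*a+z]
    box=lambda x,y,z:np.array([(x,y,z),(x,-y,z),(-x,-y,z),(-x,y,z),(x,y,z)],float)
    out=[]
    for n,im,x,y,w,h in(("top",j,215,145,65,80),("scene",i,295,190,65,80)):
        s=6; b=crop(im,x,y,w,h,s)
        for L,rr,o,col in((c(32,0),ri,fl,(0,255,0)),(c(32,8),ri,fl,(0,255,0)),(box(23,5.5,-6),ri,fl,(0,0,255)),(box(23,5.5,-16),ri,fl,(0,0,255)),(c(22,74),ri,fl,(0,255,0)),(box(21,7,112),ri,fl,(0,0,255)),(box(7.5,26,0),rs,sl,(255,0,0)),(box(65,60,0),rs,sl,(255,0,0))):
            q=(proj(n,rr.apply(L)+o)-[x-.42,y-.42])*s
            cv2.polylines(b,[q.round().astype(np.int32)],False,col,1)
        out.append(b)
    cv2.imwrite(name,np.hstack(out))
E
python3 - <<'E'
from ov import *
s=bot.get_state(); rs=RS(.0314); n=rs.apply([0,0,1]); sl=np.array([569,88.4,102.])
ri=rs*R.from_euler("z",-90,degrees=True)
fl=s["tcp_pos"]-ri.apply([0,0,93+UP-19]); print((R.from_euler("xyz",s["orientation"]).inv()*(ri*FLIP*R.from_euler("z",np.pi))).as_rotvec())
overlay(cv2.imread("pics/i1s.png"),cv2.imread("pics/i1t.png"),ri,fl,rs,sl,"pics/ov1.png")
E
```

```text
[ 0.00090078 -0.00032532  0.0005202 ]
```

View pics/ov1.png

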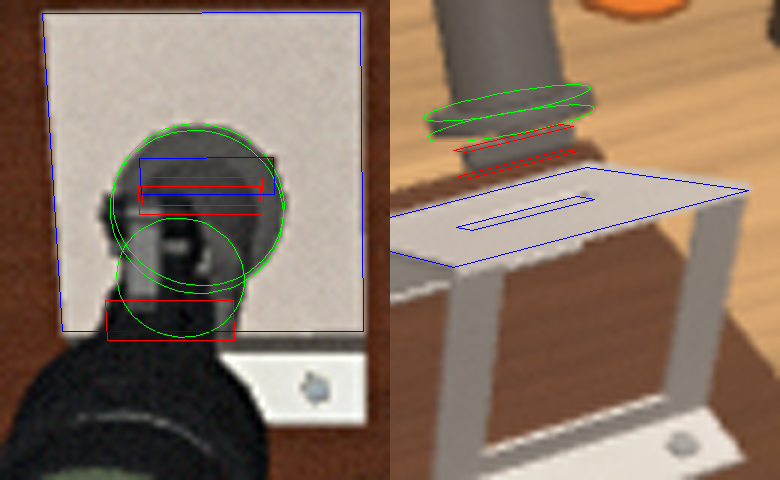

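The flange and T-bar in the scene view are rotated about 4° clockwise from the model, so the spindle tilts in the grip about the closing axis. I'll quantify this with a silhouette fit.

```bash
cat > sil.py <<'E'
from h import *
from scipy.optimize import minimize
def cyl(r,z0,z1):
    a=np.linspace(0,2*np.pi,48); return np.vstack([np.c_[r*np.cos(a),r*np.sin(a),0*a+z] for z in(z0,z1)])
def bx(x,y,z0,z1): return np.array([(i*x,j*y,z) for i in(1,-1) for j in(1,-1) for z in(z0,z1)],float)
PARTS=[cyl(32,0,8),cyl(22,8,74),cyl(5.5,-6,0),bx(23,5.5,-12,-6),bx(23,3.5,-16.5,-12)]
def render(n,ri,fl,box,s,duv=(0,0)):
    x,y,w,h=box; m=np.zeros((h*s,w*s),np.uint8)
    for P in PARTS:
        q=(proj(n,ri.apply(P)+fl)+duv-[x-.5,y-.5])*s
        cv2.fillConvexPoly(m,cv2.convexHull((q*16).round().astype(np.int32)),255,cv2.LINE_AA,4)
    return m
def tilted(ri,fl,th,dx):
    g=fl+ri.apply([0,0,93+UP]); r2=ri*R.from_euler("y",th)
    return r2, g+r2.apply([dx,0,-93-UP])
def fit(im,ri,fl,box,s=4):
    x,y,w,h=box
    hsv=cv2.cvtColor(im,cv2.COLOR_BGR2HSV); b=im.astype(float)
    sat=(b.max(2)-b.min(2)); soft=np.clip((32-sat)/14,0,1)*np.clip((140-b.mean(2))/20,0,1)
    obs=cv2.resize((soft[y:y+h,x:x+w]*255).astype(np.uint8),None,fx=s,fy=s,interpolation=cv2.INTER_CUBIC)
    def c(p):
        m=render("scene",*tilted(ri,fl,p[0]/20,0),box,s,p[1:3]); return np.abs(m.astype(float)-obs).mean()
    best=min((minimize(c,[t/20*20,0,0],method="Nelder-Mead",options=dict(initial_simplex=[[t,0,0],[t+.8,0,0],[t,1.5,0],[t,0,1.5]])) for t in(-1.5,0,1.5)),key=lambda r:r.fun)
    return best.x*[1/20,1,1],best.fun,c([0,0,0]),obs,render("scene",*tilted(ri,fl,best.x[0]/20,0),box,s,best.x[1:3])
E
python3 - <<'E'
from sil import *
s=bot.get_state(); rs=RS(.0314); ri=rs*R.from_euler("z",-90,degrees=True)
fl=s["tcp_pos"]-ri.apply([0,0,93+UP-19])
i=cv2.imread("pics/i1s.png")
box=(355-60,192,45,28)
print(s["t"])
p,f,f0,o,m=fit(i,ri,fl,box); print("theta deg",np.degrees(p[0]),p[1:],f,f0)
cv2.imwrite("pics/sil1.png",cv2.resize(np.hstack([cv2.resize(i[192:220,295:340],None,fx=4,fy=4,interpolation=cv2.INTER_CUBIC),cv2.merge([o,m,o])]),None,fx=2,fy=2))
E
```

```text
9.0833
theta deg 0.16022457456182648 [ 0.41177906 -1.02135617] 16.215625 19.59027777777778
```

View pics/sil1.png

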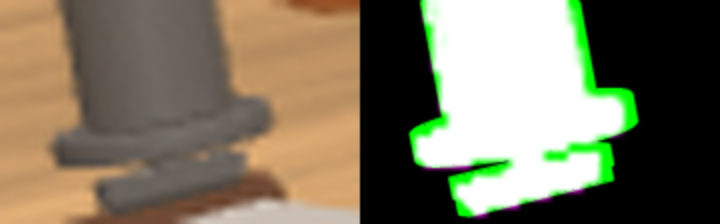

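The fit gives tilt ≈ 0° and an offset of at most 1 px, so the apparent tilt wasn't real. In the picture the model silhouette covers the part well. I'll insert gently.

```bash
python3 - <<'E'
from h import *
rs=RS(.0314); n=rs.apply([0,0,1]); sl=np.array([569,88.4,102.]); ri=rs*R.from_euler("z",-90,degrees=True)
off=lambda h,dx=0,dy=0: pose(ri,sl+rs.apply([dx,dy,h]),1)[0]
def rep(tag):
    s=bot.get_state(); l=rs.inv().apply(s["tcp_pos"]-off(0)); print(tag,round(s["t"],2),l.round(1),"F",rs.inv().apply(s["contact_force"]).round(1),s["wrist_torque"].round(2)); return l
rep("0")
bot.movel(off(20),max_speed=80,threshold=12); rep("20")
for dx,dy in((0,0),(1.5,0),(-1.5,0),(0,2),(0,-2),(2.5,0),(-2.5,0)):
    bot.movel(off(19,dx,dy),max_speed=40); hit=bot.movel(off(-3,dx,dy),max_speed=25,threshold=8); l=rep((dx,dy,hit))
    if l[2]<5: break
E
```

```text
0 9.08 [ 0.7  0.3 35.4] F [-1.4 -0.1 -2.3] [0.01 0.86 0.03]
20 9.42 [-0.2 -0.  20.2] F [-0.5  0.5 -1.5] [0.03 0.85 0.01]
(0, 0, True) 10.37 [-0.2 -0.2  0.8] F [ 1.  -1.5  5.9] [0.11 0.39 0.01]
```

```bash
python3 - <<'E'
from h import *
rs=RS(.0314); sl=np.array([569,88.4,102.])
P=lambda h,a,dx=-.2,dy=-.1: pose(rs*R.from_euler("z",a,degrees=True),sl+rs.apply([dx,dy,h]),1)
def rep(tag):
    s=bot.get_state(); l=rs.inv().apply(s["tcp_pos"]-P(0,0,0,0)[0]); print(tag,round(s["t"],2),l.round(1),"F",rs.inv().apply(s["contact_force"]).round(1),rs.inv().apply(s["wrist_torque"]).round(2),round(s["qpos"][5],3)); return l
bot.movel(P(1.7,-90)[0],max_speed=20); rep("back")
for a in range(-80,1,10):
    p,o=P(1.7,a); hit=bot.movel(p,o,max_speed=20,threshold=20); rep((a,hit))
    if hit: break
i=imaging.capture("scene");j=imaging.capture("top")
cv2.imwrite("pics/t1.png",np.hstack([crop(j,205,130,80,100,5),crop(i,277,190,80,100,5)]))
E
```

```text
back 10.62 [-0.4 -0.1  1.5] F [-1.5  0.5 -1.4] [ 0.03  0.85 -0.08] 1.574
(-80, False) 10.95 [-0.7 -0.1  1.5] F [-1.6 -1.1 -0.9] [-0.    0.81 -0.01] 1.402
(-70, False) 11.28 [-0.3 -0.1  1.7] F [-1.1 -0.2 -2.1] [0.05 0.85 0.04] 1.229
(-60, False) 11.6 [-0.3 -0.1  1.7] F [-0.8 -0.1 -3.1] [ 0.1   0.85 -0.01] 1.055
(-50, False) 11.93 [-0.3 -0.1  1.7] F [-1.5 -0.6 -3. ] [0.09 0.91 0.02] 0.88
(-40, False) 12.25 [-0.1 -0.1  1.7] F [-1.1  0.4 -2.3] [ 0.01  0.88 -0.04] 0.706
(-30, False) 12.57 [-0.1 -0.1  1.7] F [-1.5  0.2 -2.6] [ 0.05  0.86 -0.01] 0.531
(-20, False) 12.9 [-0.2 -0.1  1.7] F [-1.8 -0.  -1.3] [ 0.03  0.79 -0.01] 0.357
(-10, False) 13.22 [-0.2 -0.1  1.7] F [-1.   0.2 -1.2] [0.06 0.82 0.04] 0.182
(0, False) 13.55 [-0.2 -0.1  1.7] F [-0.4  0.4 -2.5] [ 0.13  0.85 -0.03] 0.008
```

View pics/t1.png

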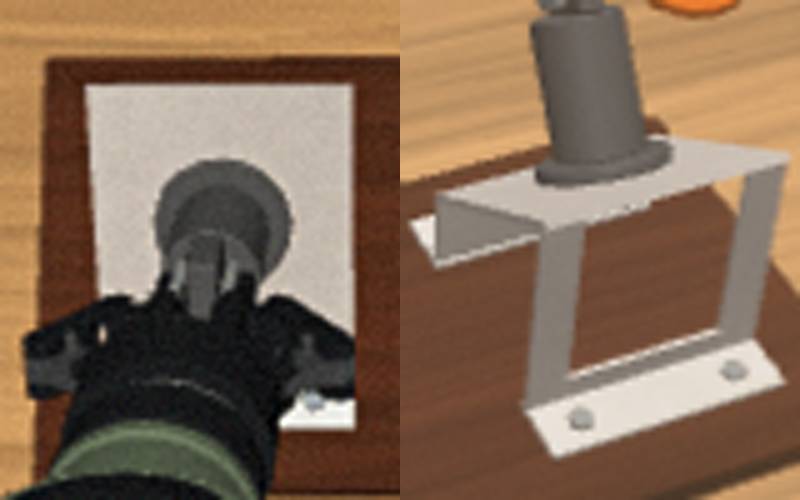

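The flange sits on the plate (scene crop (605,165)) and the wing now points up the slope. I'll tug lightly to prove the lock, seat it, release and retreat.

```bash
python3 - <<'E'
from h import *
rs=RS(.0314); sl=np.array([569,88.4,102.])
P=lambda h,a=0,dx=-.2,dy=-.1: pose(rs*R.from_euler("z",a,degrees=True),sl+rs.apply([dx,dy,h]),1)
def rep(tag):
    s=bot.get_state(); l=rs.inv().apply(s["tcp_pos"]-P(0,0,0,0)[0]); print(tag,round(s["t"],2),l.round(1),"F",rs.inv().apply(s["contact_force"]).round(1),round(s["opening"],3)); return l
print(bot.movel(P(6)[0],max_speed=15,threshold=8)); rep("tug")
print(bot.movel(P(-2)[0],max_speed=15,threshold=8)); l=rep("seat")
bot.movel(P(l[2]+.2)[0],max_speed=15); rep("relax")
bot.grip(.45); rep("open")
print(bot.movel(P(60)[0],max_speed=80,threshold=12)); rep("up")
bot.movel(P(150)[0],max_speed=150)
st=bot.get_state()
bot.movel(st["tcp_pos"]+np.array([-120,60,60]),max_speed=200); bot.dwell(.5); rep("away")
i=imaging.capture("scene");j=imaging.capture("top")
cv2.imwrite("pics/e1.png",np.hstack([crop(j,210,130,80,100,5),crop(i,277,170,80,100,5)]))
E
```

```text
True
tug 13.86 [-0.6 -0.2  2. ] F [ 1.6 -0.1 -8.7] 0.148
True
seat 14.09 [-1.4 -0.2  0.8] F [-0.5 -0.1  4.1] 0.147
relax 14.43 [-0.5 -0.   0.9] F [-0.6 -0.5  0.3] 0.148
open 14.8 [ 0.  -0.1  1. ] F [ 0.  -0.8  0.2] 0.449
False
up 15.69 [-0.3 -0.1 59.9] F [-0.3  0.1 -0.8] 0.45
away 17.82 [-62.5  61.7 267.3] F [ 0.2 -0.3  0.6] 0.447
```

View pics/e1.png

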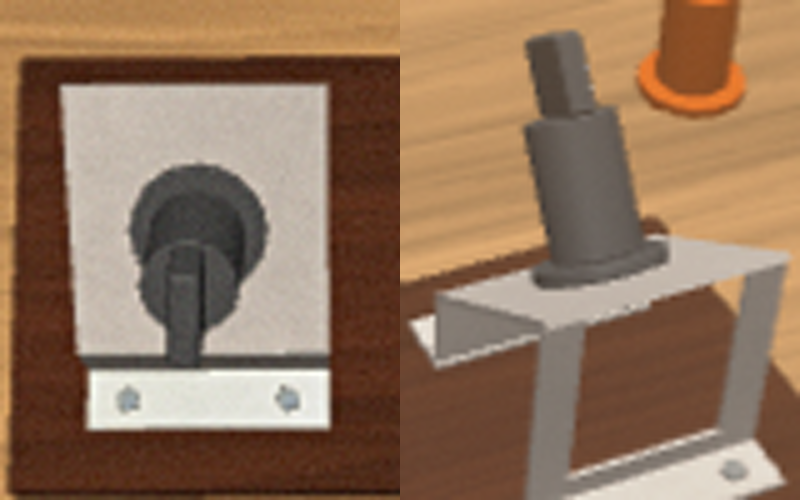

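The spindle stands free and seated, with its wing square across the slot at top crop (185,300). The tug caught on the T-bar, so I'm handing in.

```bash
python3 -c "
from bench import bot
print(bot.sign_off())"
```

```text
the job is handed in; nothing more can be done
None
```

The grey spindle is out of the block and locked in the empty stand: flange on the plate, T-bar turned square across the slot and held against an 8 N tug. I let go of it and handed the job in at about 18 s, without touching the adaptor, scraper or jar.

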